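# Check the kitchen pull scale and hold its recessed reset

### The arm

A 6-joint arm with a two-finger parallel gripper is mounted at the origin on the work surface. World frame = base frame: x ahead of the robot, y to its left, z up, the work surface at z = 0. Lengths are in m, angles in rad, forces in N, time in s.
With the tool pointing down it reaches from about 0.25 to 0.775 m from the base axis. Payload 4 kg.
Tool frame: the origin (TCP) lies on the centre line of the jaws, within the pads' length; the fingertips stand 17 mm ahead of it and the grasp point (between the pads) lies 2 mm behind it; z points along the fingers, y is the line along which they close (so a half turn about z gives the same grasp; the last joint's range is limited). The gripper opens to 94 mm and grips with 3 to 60 N. Pads are 16 mm wide; open, the fingers measure 119 mm over their backs; the gripper's body (75 mm by 177 mm) begins 78 mm behind the grasp point.
Start: joints at [-1.227, 0.087, 1.371, -0, 1.684, -0.103], TCP at [0.238, -0.496, 0.223] pointing down, gripper open.
Joint ranges: [-3.1, 3.1], [-0.76, 2.03], [0.27, 2.55], [-1.08, 4.22], [0.17, 2.65], [-2.57, 2.57]. Speed limits (rad/s): [2.79, 2.79, 3.14, 3.14, 3.14, 3.14].

### API

Orientations are given as [roll, pitch, yaw] about the fixed x, y, z axes, in that order (R = Rz(yaw) Ry(pitch) Rx(roll)).
In Python, from bench import robot gives the robot as it stands.
- The arm moves only by the tool servo_tool, never from a script. Its argument "plan" is a list of rows, each a list of 7 numbers: the shift along the tool's x, y, z normalised to -1 to 1, where 1 is 0.1 m, then the turn, a rotation vector about the tool's x, y, z normalised to -1 to 1, where 1 is pi/2 rad, then the finger opening in mm, from 0 to 94. In form: [[x, y, z, ax, ay, az, gripper], ...]. A call has 1 to 12 rows; each row is the pose to reach, as a shift and turn from the pose commanded when the call began, along the tool's axes at that moment; what a row does not reach only later rows make up. A row lasts 1/12 s, in which the tool goes at most 41.7 mm and 7.16 degrees, less where a joint would pass 70% of its speed; a pose out of reach is approached as far as the arm can. A call with a number of a shift or a turn outside -1 to 1 is refused whole. A call with a gripper value outside its range is refused whole. The fingers move at their own pace and stop on an object; the grip force is fixed at half the most. Time passes only in rows, so rows that repeat a pose let the fingers close. It gives the time, the measured TCP pose, the force, the opening and the grip force at its end, in the units of the state.
- robot.get_obs(): the state, without advancing time (a new reading comes with each control period).
- robot.snapshot(name): name is "scene" or "top" or "wrist"; returns the picture (480x640x3 uint8, red, green, blue); there is no depth.
- robot.camera_params(name): a dict with "camera_matrix" (3x3 intrinsics, pixels), "rvec" (rotation vector, rad) and "tvec" (3), from world to camera coordinates, as OpenCV has them; the wrist camera has in their place "tool_from_camera" (4x4, takes a point from camera to tool coordinates, whose origin is the TCP and whose axes are the flange's). Camera axes: x right, y down, z forward; pixel columns grow to the right and rows downward; lengths in m; the calibration is good to about 2 mm. A picture is of the moment at which its call begins: read the wrist's pose just before it. camera_params takes no time and is no camera call.
- robot.close_job(): hands the job in; it is judged then, once.
Trained networks look in the newest picture that a camera, given by its name, has taken for a name from the list of things; names that differ only in an ending like _2 or _b are one class to them, and where a whole thing is asked for, a point or a joint stands for the part that bears it (a point fixed in the world has none). Each returns a list of dicts, best first, with "conf" (0 to 1); they miss things now and then, are a little off and sometimes report something else, mostly with a low value. They report only what shows in the picture. A call takes as long as a camera call. They do not tell look-alikes from the thing itself.
- robot.find_in(thing, camera): "extent" ([centre column, centre row, width, height] in pixels, round what is visible of it).
The state is a dict: "time": time; "joint_positions": joint angles; "qvel": joint speeds; "joint_torque": joint torques, N m; "tool_pos": TCP position; "ee_rot": TCP orientation; "wrist_force": force on the tool from outside, world axes, zero at the start; "wrist_torque": the same for the moment, N m; "width": finger opening in m; "finger_force": force on a finger pad.
Only numpy, scipy, OpenCV 4.12 (cv2) and the standard library are available. Lean on these libraries where they do the work, as an engineer would, in place of code of your own. Each camera call takes 0.05 s, during which the arm holds its last target. There are 200 camera calls.

### The job

Check the blue pull scale: draw its black pull bar out until the bar's yellow pointer is level with the red marker, keep it there for about two seconds, then let the bar go back fully home. Then take the orange reset pin out of its wooden stand, reach its steel tip down through the round hole in the top of the scale and hold the recessed red button fully down with it; finish while still holding the pin on the button (do not let go). Leave the knife, bottles, jar, mug, shaker and red marker where they are.

Things in the scene. Friction and masses are not known exactly. Their poses are not given: they have to be found in the camera images.
- pull_scale: Pull scale fixed in its cradle on the table. Aluminium base plate 250 x 130 x 6 mm (local x -185 to +65 mm, y -65 to +65 mm); on it a blue housing, local x -40 to +60 mm, y -45 to +45 mm, flat top at z = 62 mm. Origin on the table under the housing, z up; local -x is the pull direction, out of the housing's front face (roughly toward the robot).
- pull_bar (a joint): How far the bar is drawn out along the scale's local -x, in m: 0 = fully home, end stop 0.065. A spring pulls it back: 2 N at home, rising 2 N per 10 mm (13 N at 55 mm), well damped; let go anywhere, it runs home by itself in under half a second.
- bar_top (a point): Centre of the top of the black pull bar: an upright slab 14 mm thick (local x), 60 mm wide (local y), from 10 to 65 mm above the table, this point at 65 mm. At home it stands 48 mm clear of the housing's front face (local x -95 mm). A steel rod of 8 mm diameter, its top 24 mm above the table, joins its middle to the housing. It moves with the bar. Pinch it from above across its thickness, or hook it from the housing side.
- pointer (a point): Tip of the yellow pointer (4 mm thick) that sticks out of the bar's left (+y local) end near the base plate, at the bar's middle in local x; moves with the bar.
- marker_line (a point): Tip of the red marker (4 mm thick) beside the bar, at local y +48 mm, 17 mm above the table. It shows how far to pull: the pointer is level with it when both have the same local x. It differs from run to run, at 30 to 55 mm of pull, and keeps its place during a run unless knocked.
- hole (a point): Centre of the mouth of the round hole, 16 mm in diameter, in the housing's top (62 mm above the table, local x +30, y 0; white ring around it). Straight down; the red button's top is 22 mm below this point when not pressed.
- button (a joint): How far the red button (13 mm diameter, in the hole) is pressed down, in m: 0 = up, 0.006 = fully down. Spring: 1.4 N at the start of its travel, 5.6 N fully down; it comes up again when released.
- reset_pin: Reset pin, 115 mm long, standing upright, loose in the stand. Origin at the tip of the steel shank, z up along the pin. Shank 7 mm diameter from 0 to 50 mm, steel flange 22 mm diameter from 50 to 55 mm, orange grip of 16 x 16 mm square section from 55 to 115 mm, its flats along the pin's x and y. About 30 to 65 g. In the stand the tip is 5 mm above the table, the flange rests on the stand's top.
- pin_stand: Wooden stand block 50 x 50 x 55 mm, fixed, with a 12 mm hole straight down its middle that the pin's shank stands in; origin under its centre on the table.
- knife: Bystander: chef's knife, dark wooden handle, about 285 mm long, lying on the white cutting board; origin under its middle
- sauce: Bystander: amber sauce bottle, 56 mm diameter, 170 mm tall; origin at its foot's centre
- pickles: Bystander: green pickle jar, 72 mm diameter, 100 mm tall; origin at its foot's centre
- oil: Bystander: clear oil bottle with yellow cap, 60 mm diameter, 150 mm tall; origin at its foot's centre
- mug: Bystander: white mug, 76 mm diameter, 85 mm tall; origin at its foot's centre
- shaker: Bystander: steel salt shaker, 40 mm diameter, 72 mm tall; origin at its foot's centre
There are look-alikes about, which are no part of the job. Of the things that look like the reset_pin, the smaller one is meant.

How it is judged:
By the outcome, as a careful person would: the job done as asked, in the order asked, and still so for the second after the job is handed in, while the arm keeps its last pose, push and grip.
It also fails if it takes over 54 s, if anything falls off the work surface, if the arm or the gripper's body presses on something with over 40 N, if the wrist force passes 120 N, or if a joint passes its speed limit or range.

## Working session

There is one attempt and no reset: what is moved stays moved. The work goes in short steps, Python scripts to look and compute and a tool call to move; the robot and the scene stay as the last step left them, time stands still between calls to the robot, and variables do not carry over. Pictures are saved under pics/ and viewed, at most 10 in all, crops included, and the job is handed in when it is done.

Besides the shell and the picture viewer there is one more tool, called after "Emit:" in YAML: its name, and indented under it one key for each argument. servo_tool: Moves the arm, as the interface text tells. Scaled input: -1 to 1 covers 0.1 m each way for a shift and pi/2 rad each way for a turn. Its arguments: {"type":"object","properties":{"plan":{"type":"array","items":{"type":"array","items":{"type":"number"}}}},"required":["plan"]}

```bash
mkdir -p pics; ls; cat > h.py <<'E'
import numpy as np, cv2
from bench import robot
def snap(c,name=None):
    im=robot.snapshot(c)
    if name: cv2.imwrite(f'pics/{name}.png',im[:,:,::-1])
    return im
def T_tool(o):
    from scipy.spatial.transform import Rotation as R
    T=np.eye(4);T[:3,:3]=R.from_euler('xyz',o['ee_rot']).as_matrix();T[:3,3]=o['tool_pos'];return T
def ray(c,uv,o=None):
    p=robot.camera_params(c);K=np.array(p['camera_matrix'],float)
    d=np.linalg.inv(K)@np.array([uv[0],uv[1],1.])
    if c=='wrist':
        T=T_tool(o)@np.array(p['tool_from_camera']);return T[:3,3],T[:3,:3]@d
    Rm=cv2.Rodrigues(np.array(p['rvec'],float))[0];t=np.array(p['tvec'],float).ravel()
    return -Rm.T@t,Rm.T@d
def at_z(c,uv,z,o=None):
    a,d=ray(c,uv,o);return a+d*(z-a[2])/d[2]
def proj(c,P,o=None):
    p=robot.camera_params(c);K=np.array(p['camera_matrix'],float);P=np.atleast_2d(np.array(P,float))
    if c=='wrist':
        T=np.linalg.inv(T_tool(o)@np.array(p['tool_from_camera']));X=P@T[:3,:3].T+T[:3,3]
    else:
        Rm=cv2.Rodrigues(np.array(p['rvec'],float))[0];X=P@Rm.T+np.array(p['tvec'],float).ravel()
    u=X@K.T;return u[:,:2]/u[:,2:]
E
python3 - <<'E'
from h import *
np.set_printoptions(precision=4,suppress=True)
print(robot.get_obs())
for c in('top','scene'):
    snap(c,c+'0'); print(c,{k:np.round(v,3).tolist() for k,v in robot.camera_params(c).items()})
    for t in('pull_scale','bar_top','pointer','marker_line','hole','reset_pin','pin_stand'):
        print(t,[(np.round(d['extent'],1).tolist(),round(d['conf'],2)) for d in robot.find_in(t,c)][:4])
print(robot.camera_params('wrist'))
E
```

```text
pics
{'time': 0.0, 'joint_positions': array([-1.2271,  0.088 ,  1.3722,  0.    ,  1.6836, -0.1031]), 'qvel': array([-0.0001,  0.0004, -0.0001,  0.0003,  0.0001, -0.0007]), 'joint_torque': array([ -0.    , -34.0181, -30.2426,   0.0717,   0.033 ,  -0.0002]), 'tool_pos': array([ 0.2375, -0.4955,  0.2213]), 'ee_rot': array([-3.1394, -0.0002,  0.4468]), 'wrist_force': array([ 0.4665, -0.0369,  0.4229]), 'wrist_torque': array([0.0607, 0.0176, 0.0216]), 'finger_force': 0.0, 'width': 0.09377648520341435}
top {'camera_matrix': [[605.541, 0.0, 325.874], [0.0, 605.541, 225.426], [0.0, 0.0, 1.0]], 'rvec': [2.132, -2.176, 0.128], 'tvec': [0.037, 0.519, 1.829]}
pull_scale [([317.1, 199.6, 61.9, 86.0], 0.86)]
bar_top [([320.8, 203.6, 16.9, 18.9], 0.61)]
pointer [([320.5, 204.1, 13.7, 22.0], 0.43)]
marker_line []
hole [([429.5, 209.9, 12.7, 8.4], 0.69), ([317.4, 200.7, 60.9, 88.2], 0.56)]
reset_pin [([428.5, 210.7, 10.0, 8.2], 0.59), ([429.8, 179.6, 14.5, 13.2], 0.54)]
pin_stand [([427.7, 211.1, 23.0, 21.8], 0.8)]
scene {'camera_matrix': [[609.118, 0.0, 317.732], [0.0, 609.118, 239.615], [0.0, 0.0, 1.0]], 'rvec': [1.306, 2.099, -1.037], 'tvec': [0.216, -0.23, 1.97]}
pull_scale [([314.6, 290.1, 68.6, 70.3], 0.62)]
bar_top [([318.1, 267.1, 25.9, 20.0], 0.88), ([139.7, 220.9, 27.2, 45.7], 0.54)]
pointer [([318.2, 265.4, 29.9, 25.2], 0.67)]
marker_line []
hole [([311.0, 292.2, 61.2, 69.3], 0.71)]
reset_pin [([189.4, 232.9, 17.8, 55.5], 0.87), ([208.8, 215.9, 9.1, 25.0], 0.46)]
pin_stand [([211.8, 230.6, 20.9, 28.1], 0.74)]
{'camera_matrix': array([[387.8431,   0.    , 318.2236],
       [  0.    , 387.8431, 242.6914],
       [  0.    ,   0.    ,   1.    ]]), 'tool_from_camera': array([[ 0.0003, -0.9651, -0.262 ,  0.0758],
       [ 1.    ,  0.0007, -0.0011,  0.0006],
       [ 0.0013, -0.262 ,  0.9651, -0.1629],
       [ 0.    ,  0.    ,  0.    ,  1.    ]])}
```

```bash
python3 - <<'E'
from h import *
a=cv2.imread('pics/top0.png');b=cv2.imread('pics/scene0.png')
cv2.imwrite('pics/top_c.png',cv2.resize(a[130:270,260:460],None,fx=4,fy=4,interpolation=cv2.INTER_CUBIC))
cv2.imwrite('pics/sc_c.png',cv2.resize(b[160:340,160:380],None,fx=3.3,fy=3.3,interpolation=cv2.INTER_CUBIC))
for uv,z in(((428.5,210.7),.12),((429.8,179.6),.12),((427.7,211.1),.055),((317,200),.03),((320.8,203.6),.065)): print(uv,at_z('top',uv,z).round(3))
E
```

```text
(428.5, 210.7) [ 0.546 -0.276  0.12 ]
(429.8, 179.6) [ 0.639 -0.284  0.12 ]
(427.7, 211.1) [ 0.555 -0.284  0.055]
(317, 200) [0.6   0.052 0.03 ]
(320.8, 203.6) [0.583 0.04  0.065]
```

View pics/top_c.png

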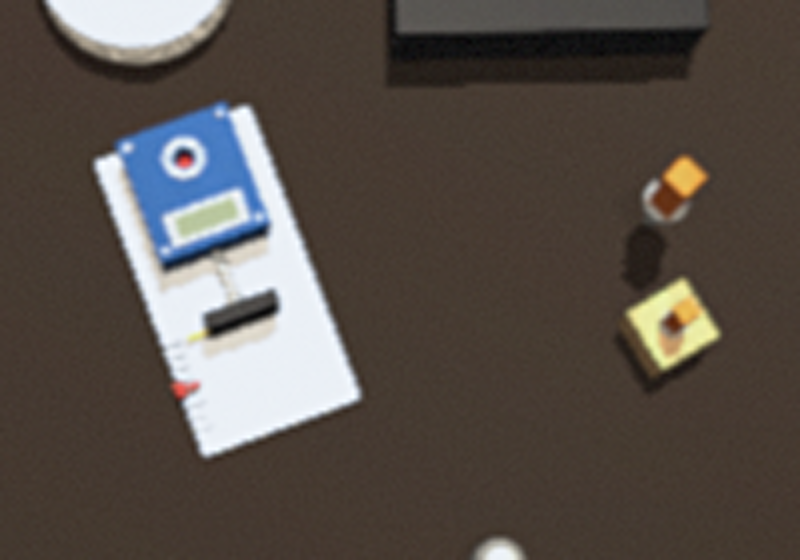

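View pics/sc_c.png

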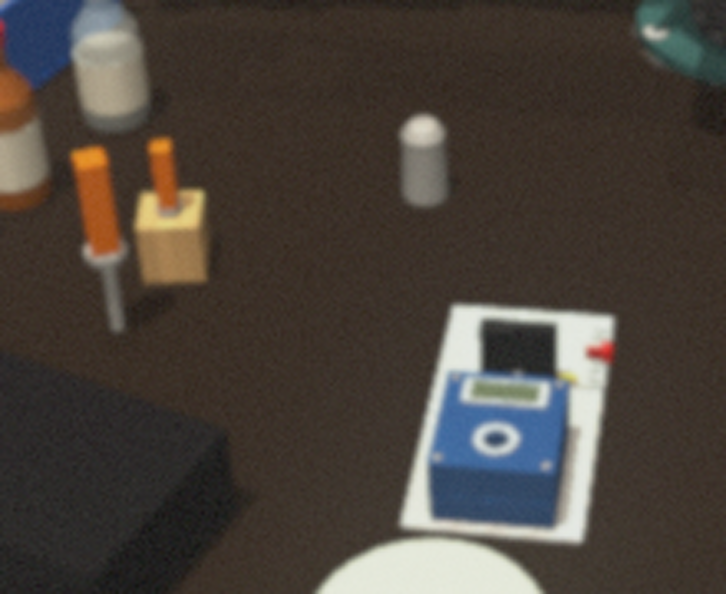

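View pics/scene0.png

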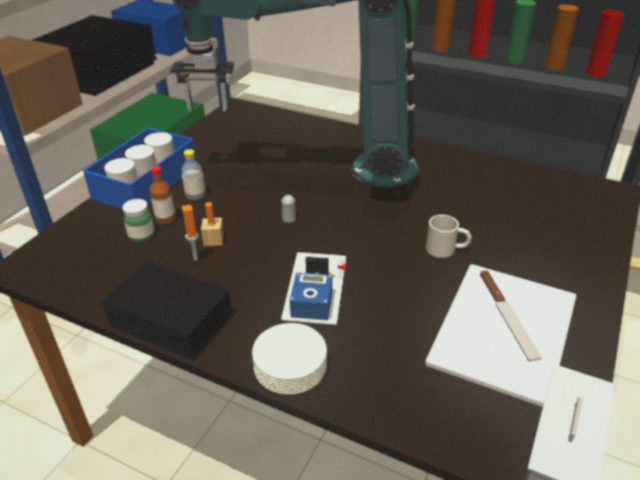

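Candidates for the reset pin: the one in the stand at scene (209,216) / top (429,210), and a free-standing one at scene (189,233) / top (430,180). The smaller one, which is also the one in the wooden stand, is meant. The enlarged crops confirm this. The scale's red marker is at top-crop (200,387), the pointer tip at (188,340) and the hole at (184,158).

```bash
python3 - <<'E'
from h import *
from scipy.optimize import least_squares
f=lambda u,v:(260+(u+.5)/4-.5,130+(v+.5)/4-.5)
L=np.array([[65,65,6],[65,-65,6],[-185,-65,6],[-185,65,6],[30,0,62],[-95,0,65]])/1000
px=np.array([f(95,160),f(250,105),f(361,398),f(205,457),f(184,158),f(240,306)])
W=lambda p,L:np.c_[p[0]+np.cos(p[2])*L[:,0]-np.sin(p[2])*L[:,1],p[1]+np.sin(p[2])*L[:,0]+np.cos(p[2])*L[:,1],L[:,2]]
r=least_squares(lambda p:(proj('top',W(p,L))-px).ravel(),[.62,.05,.3]);p=r.x
print('pose',p.round(4),'res',r.fun.round(2))
print('bar,hole',W(p,L[4:]).round(4))
def loc(P): c,s=np.cos(p[2]),np.sin(p[2]);d=P[:2]-p[:2];return np.array([c*d[0]+s*d[1],-s*d[0]+c*d[1]])*1000
print('marker',loc(at_z('top',f(200,387),.017)).round(1),'pointer',loc(at_z('top',f(188,340),.017)).round(1))
S=np.array([at_z('top',f(*q),.055)[:2] for q in((622,317),(685,279),(720,330),(655,375))])
e=S[1]-S[0];print('stand',S.mean(0).round(4),S.round(3).tolist(),'yaw',np.degrees(np.arctan2(e[1],e[0])), 'pin',at_z('top',f(684,310),.12).round(4))
E
```

```text
pose [0.6633 0.0743 0.3362] res [-0.05  0.09 -0.19 -0.26 -0.03  0.   -0.18 -0.23  0.13 -0.14  0.3   0.52]
bar,hole [[0.6916 0.0842 0.062 ]
 [0.5736 0.043  0.065 ]]
marker [-134.5   49.6] pointer [-96.7  45.6]
stand [ 0.5552 -0.2831] [[0.562, -0.246], [0.591, -0.296], [0.551, -0.321], [0.517, -0.27]] yaw -60.05300816791897 pin [ 0.5567 -0.2827  0.12  ]
```

Emit:
servo_tool:
  plan:
    - [0.33, -0.21, 0, 0, 0, 0, 94]
    - [0.66, -0.42, 0, 0, 0, 0, 94]
    - [1, -0.64, 0, 0, 0, 0, 94]

```text
time: 1.05
tool_pos: [0.3003, -0.3944, 0.2222]
ee_rot: [-3.141, -0.0, 0.444]
wrist_force: [1.1, 0.4, 0.6]
width: 0.0939
finger_force: 0.0
```

Emit:
servo_tool:
  plan:
    - [0.33, -0.21, 0, 0, 0, 0, 94]
    - [0.66, -0.42, 0, 0, 0, 0, 94]
    - [1, -0.64, 0, 0, 0, 0, 94]

```text
time: 1.3
tool_pos: [0.3632, -0.2927, 0.2227]
ee_rot: [3.141, -0.0, 0.446]
wrist_force: [0.1, -0.8, -0.1]
width: 0.0941
finger_force: 0.0
```

Emit:
servo_tool:
  plan:
    - [0.33, -0.21, 0, 0, 0, 0, 94]
    - [0.66, -0.42, 0, 0, 0, 0, 94]
    - [1, -0.64, 0, 0, 0, 0, 94]

```text
time: 1.55
tool_pos: [0.4259, -0.1916, 0.2228]
ee_rot: [3.141, -0.0, 0.446]
wrist_force: [1.1, -0.7, -1.5]
width: 0.0938
finger_force: 0.0
```

Emit:
servo_tool:
  plan:
    - [0.33, -0.21, 0, 0, 0, 0, 94]
    - [0.66, -0.42, 0, 0, 0, 0, 94]
    - [1, -0.64, 0, 0, 0, 0, 94]

```text
time: 1.8
tool_pos: [0.4884, -0.0906, 0.2228]
ee_rot: [3.141, -0.0, 0.447]
wrist_force: [0.8, -0.4, 1.0]
width: 0.0941
finger_force: 0.0
```

Emit:
servo_tool:
  plan:
    - [0.33, -0.21, 0, 0, 0, 0, 94]
    - [0.66, -0.42, 0, 0, 0, 0, 94]
    - [1, -0.64, 0, 0, 0, 0, 94]

```text
time: 2.05
tool_pos: [0.551, 0.0104, 0.2227]
ee_rot: [3.141, -0.0, 0.447]
wrist_force: [-0.1, -0.2, 0.5]
width: 0.0941
finger_force: 0.0
```

Emit:
servo_tool:
  plan:
    - [0.1, -0.06, 0.1, 0, 0, -0.08, 50]
    - [0.2, -0.12, 0.2, 0, 0, -0.16, 50]
    - [0.3, -0.2, 0.3, 0, 0, -0.24, 50]
    - [0.36, -0.21, 0.4, 0, 0, -0.32, 50]
    - [0.36, -0.21, 0.5, 0, 0, -0.4, 50]
    - [0.36, -0.21, 0.6, 0, 0, -0.48, 50]
    - [0.36, -0.21, 0.6, 0, 0, -0.56, 50]
    - [0.36, -0.21, 0.6, 0, 0, -0.64, 50]
    - [0.36, -0.21, 0.6, 0, 0, -0.72, 50]
    - [0.36, -0.21, 0.6, 0, 0, -0.8, 50]
    - [0.36, -0.21, 0.6, 0, 0, -0.88, 50]
    - [0.36, -0.21, 0.6, 0, 0, -0.93, 50]

```text
time: 3.05
tool_pos: [0.5737, 0.0431, 0.1625]
ee_rot: [3.142, 0.0, 1.913]
wrist_force: [0.3, 0.3, -0.1]
width: 0.0499
finger_force: 0.0
```

```bash
python3 - <<'E'
from h import *
o=robot.get_obs();im=snap('wrist','w1')
for t in('bar_top','pointer','marker_line'):
    print(t,[(np.round(d['extent'],1).tolist(),round(d['conf'],2)) for d in robot.find_in(t,'wrist')][:3])
c,s=np.cos(.3362),np.sin(.3362)
for l in((-95,0,.065),(-95,48,.017),(-134.5,48,.017),(-102,30,.065),(-102,-30,.065)):
    print(l,proj('wrist',[.6633+(c*l[0]-s*l[1])/1000,.0743+(s*l[0]+c*l[1])/1000,l[2]],o).round(1))
E
```

```text
bar_top [([346.9, 233.9, 76.5, 111.2], 0.77), ([271.8, 160.8, 18.1, 23.9], 0.62)]
pointer [([350.9, 234.5, 75.2, 115.0], 0.97)]
marker_line [([270.6, 161.9, 16.5, 24.4], 0.73)]
(-95, 0, 0.065) [[318.4 250. ]]
(-95, 48, 0.017) [[318.8 174.3]]
(-134.5, 48, 0.017) [[268.5 174. ]]
(-102, 30, 0.065) [[308.3 207.5]]
(-102, -30, 0.065) [[308.3 290. ]]
```

View pics/w1.png

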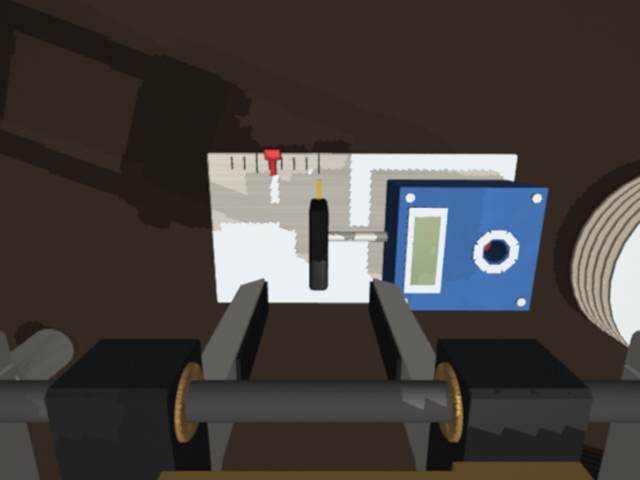

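The wrist view shows the pointer tip at (319,180), the red marker tip at (273,175), and the bar centred at column 318 between the open fingers. Next I refine both columns by colour.

```bash
python3 - <<'E'
from h import *
im=cv2.cvtColor(cv2.imread('pics/w1.png'),cv2.COLOR_BGR2HSV);o=robot.get_obs()
c,s=np.cos(.3362),np.sin(.3362)
def loc(P): d=P[:2]-[.6633,.0743];return np.array([c*d[0]+s*d[1],-s*d[0]+c*d[1]])*1000
for n,lo,hi in(('marker',(0,130,60),(8,255,255)),('pointer',(12,110,80),(35,255,255))):
    m=cv2.inRange(im,lo,hi); m[:145]=0;m[203:]=0;m[:,:240]=0;m[:,340:]=0
    if n=='marker': m|=0
    for v in np.unique(np.nonzero(m)[0]):
        u=np.nonzero(m[v])[0];print(n,v,u.min(),u.max(),loc(at_z('wrist',(u.mean(),v),.017,o)).round(1))
E
```

```text
marker 149 264 279 [-131.1   67.4]
marker 150 263 280 [-131.2   66.6]
marker 151 263 280 [-131.2   65.9]
marker 152 264 280 [-130.8   65.1]
marker 153 265 279 [-130.9   64.4]
marker 154 265 279 [-130.9   63.6]
marker 155 265 279 [-130.9   62.9]
marker 156 265 279 [-130.9   62.1]
marker 157 265 280 [-130.6   61.3]
marker 158 265 280 [-130.6   60.6]
marker 159 266 278 [-131.    59.8]
marker 160 269 275 [-131.    59.1]
marker 161 270 275 [-130.7   58.3]
marker 162 270 275 [-130.7   57.5]
marker 163 270 275 [-130.7   56.8]
marker 164 270 275 [-130.7   56. ]
marker 165 270 275 [-130.8   55.2]
marker 166 270 275 [-130.8   54.5]
marker 167 270 275 [-130.8   53.7]
marker 168 270 275 [-130.8   52.9]
marker 169 270 275 [-130.9   52.1]
marker 170 271 275 [-130.5   51.4]
marker 171 271 275 [-130.5   50.6]
marker 172 271 275 [-130.5   49.8]
marker 173 271 275 [-130.6   49.1]
marker 174 271 274 [-131.    48.3]
pointer 180 317 320 [-94.8  43.6]
pointer 181 317 320 [-94.8  42.8]
pointer 182 317 320 [-94.8  42. ]
pointer 183 317 320 [-94.8  41.2]
pointer 184 317 320 [-94.8  40.4]
pointer 185 316 320 [-95.2  39.6]
pointer 186 316 320 [-95.2  38.8]
pointer 187 316 320 [-95.2  38. ]
pointer 188 316 320 [-95.2  37.3]
pointer 189 316 320 [-95.2  36.5]
pointer 190 316 320 [-95.2  35.7]
pointer 191 316 320 [-95.2  34.9]
pointer 192 316 320 [-95.2  34.1]
pointer 193 316 320 [-95.2  33.3]
pointer 194 316 320 [-95.2  32.5]
pointer 195 316 320 [-95.3  31.7]
pointer 196 316 320 [-95.3  30.9]
pointer 197 316 320 [-95.3  30.1]
pointer 198 316 320 [-95.3  29.3]
pointer 199 316 320 [-95.3  28.5]
```

Emit:
servo_tool:
  plan:
    - [0, 0, 0.35, 0, 0, 0, 50]
    - [0, 0, 0.7, 0, 0, 0, 50]
    - [0, 0, 0.9, 0, 0, 0, 50]
    - [0, 0, 1, 0, 0, 0, 50]

```text
time: 3.58
tool_pos: [0.5712, 0.0431, 0.0584]
ee_rot: [-3.135, -0.002, 1.906]
wrist_force: [0.5, -0.7, -0.6]
width: 0.0498
finger_force: 0.0
```

Emit:
servo_tool:
  plan:
    - [0, 0, 0.15, 0, 0, 0, 50]
    - [0, 0, 0.15, 0, 0, 0, 20]
    - [0, 0, 0.15, 0, 0, 0, 5]
    - [0, 0, 0.15, 0, 0, 0, 5]
    - [0, 0, 0.15, 0, 0, 0, 5]
    - [0, 0, 0.15, 0, 0, 0, 5]
    - [0, 0, 0.15, 0, 0, 0, 5]

```text
time: 4.17
tool_pos: [0.5738, 0.0428, 0.0487]
ee_rot: [3.141, 0.001, 1.908]
wrist_force: [-2.9, -1.3, 8.7]
width: 0.0138
finger_force: 30.2
```

Emit:
servo_tool:
  plan:
    - [0, -0.05, 0, 0, 0, 0, 5]
    - [0, -0.12, 0, 0, 0, 0, 5]
    - [0, -0.19, 0, 0, 0, 0, 5]
    - [0, -0.26, 0, 0, 0, 0, 5]
    - [0, -0.32, 0, 0, 0, 0, 5]
    - [0, -0.35, 0, 0, 0, 0, 5]
    - [0, -0.358, 0, 0, 0, 0, 5]
    - [0, -0.358, 0, 0, 0, 0, 5]
    - [0, -0.358, 0, 0, 0, 0, 5]

```text
time: 4.92
tool_pos: [0.5425, 0.0318, 0.0488]
ee_rot: [3.134, 0.001, 1.908]
wrist_force: [7.0, 2.6, -1.4]
width: 0.0136
finger_force: 30.0
```

```bash
python3 - <<'E'
from h import *
o=robot.get_obs();print(o['tool_pos'],o['wrist_force'],o['width'])
im=snap('wrist','w2');t=snap('top','t2')
cv2.imwrite('pics/c2.png',np.hstack([cv2.resize(im[60:260,180:400],(660,600))])[:,:,::-1])
E
```

```text
[0.54246553 0.03181527 0.04879068] [ 7.03966152  2.62970776 -1.35160806] 0.013595808912547315
```

View pics/c2.png

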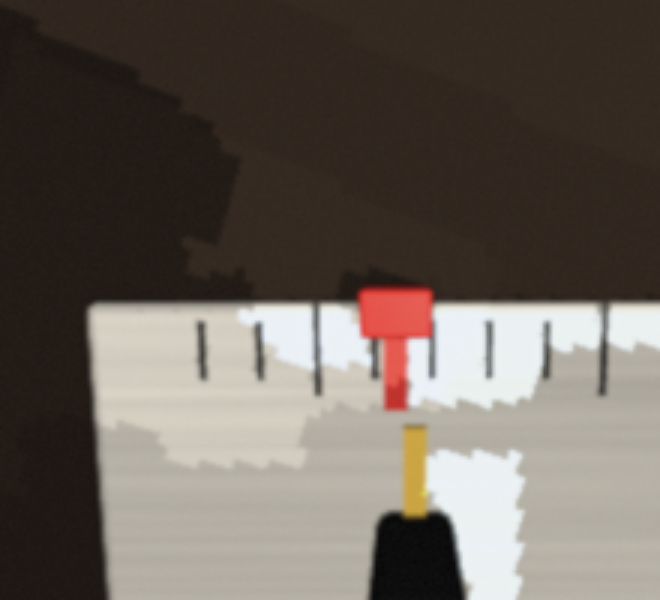

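The crop shows the pointer at column 415 and the marker at 395.5. The ticks are 57 px per 10 mm, so about 3.4 mm of pull is missing.

Emit:
servo_tool:
  plan:
    - [0, -0.02, 0, 0, 0, 0, 5]
    - [0, -0.036, 0, 0, 0, 0, 5]
    - [0, -0.036, 0, 0, 0, 0, 5]
    - [0, -0.036, 0, 0, 0, 0, 5]

```text
time: 5.35
tool_pos: [0.5393, 0.0307, 0.0488]
ee_rot: [3.133, 0.001, 1.908]
wrist_force: [9.3, 3.0, -2.0]
width: 0.0138
finger_force: 30.0
```

```bash
cat > chk.py <<'E'
from h import *
o=robot.get_obs();print(o['tool_pos'],o['wrist_force'],o['width'])
im=snap('wrist');hs=cv2.cvtColor(im,cv2.COLOR_RGB2HSV)
c,s=np.cos(.3362),np.sin(.3362)
def loc(P): d=P[:2]-[.6633,.0743];return np.array([c*d[0]+s*d[1],-s*d[0]+c*d[1]])*1000
for n,lo,hi in(('marker',(0,130,60),(8,255,255)),('pointer',(12,110,80),(35,255,255))):
    m=cv2.inRange(hs,lo,hi); m[:140]=0;m[240:]=0;m[:,:240]=0;m[:,400:]=0
    r=[(v,(m[v]>0)) for v in np.unique(np.nonzero(m)[0])]
    for v,k in (r[-6:] if n=='marker' else r[:8]):
        u=np.nonzero(k)[0];print(n,v,u.min(),u.max(),loc(at_z('wrist',(u.mean(),v),.017,o)).round(2))
E
python3 chk.py
```

```text
[0.53932167 0.03070157 0.04878396] [ 9.25646698  3.00623352 -1.96764964] 0.013762689684229838
marker 191 315 321 [-131.51   49.49]
marker 192 315 321 [-131.51   48.99]
marker 193 315 321 [-131.51   48.49]
marker 194 315 321 [-131.51   47.98]
marker 195 315 321 [-131.51   47.48]
marker 196 316 320 [-131.51   46.97]
pointer 202 315 320 [-131.76   43.93]
pointer 203 315 321 [-131.51   43.42]
pointer 204 315 321 [-131.51   42.91]
pointer 205 315 321 [-131.51   42.4 ]
pointer 206 315 321 [-131.51   41.89]
pointer 207 315 321 [-131.51   41.38]
pointer 208 315 321 [-131.51   40.87]
pointer 209 315 321 [-131.51   40.35]
```

Emit:
servo_tool:
  plan:
    - [0, 0, 0, 0, 0, 0, 5]
    - [0, 0, 0, 0, 0, 0, 5]
    - [0, 0, 0, 0, 0, 0, 5]
    - [0, 0, 0, 0, 0, 0, 5]
    - [0, 0, 0, 0, 0, 0, 5]
    - [0, 0, 0, 0, 0, 0, 5]
    - [0, 0, 0, 0, 0, 0, 5]
    - [0, 0, 0, 0, 0, 0, 5]
    - [0, 0, 0, 0, 0, 0, 5]
    - [0, 0, 0, 0, 0, 0, 5]
    - [0, 0, 0, 0, 0, 0, 5]
    - [0, 0, 0, 0, 0, 0, 5]

```text
time: 6.4
tool_pos: [0.5394, 0.0307, 0.0488]
ee_rot: [3.133, 0.001, 1.908]
wrist_force: [8.4, 3.4, -0.4]
width: 0.0139
finger_force: 30.0
```

Emit:
servo_tool:
  plan:
    - [0, 0, 0, 0, 0, 0, 5]
    - [0, 0, 0, 0, 0, 0, 5]
    - [0, 0, 0, 0, 0, 0, 5]
    - [0, 0, 0, 0, 0, 0, 5]
    - [0, 0, 0, 0, 0, 0, 5]
    - [0, 0, 0, 0, 0, 0, 5]
    - [0, 0, 0, 0, 0, 0, 5]
    - [0, 0, 0, 0, 0, 0, 5]
    - [0, 0, 0, 0, 0, 0, 5]
    - [0, 0, 0, 0, 0, 0, 5]
    - [0, 0, 0, 0, 0, 0, 5]
    - [0, 0, 0, 0, 0, 0, 5]

```text
time: 7.4
tool_pos: [0.5394, 0.0307, 0.0488]
ee_rot: [3.133, 0.001, 1.908]
wrist_force: [9.0, 3.8, -1.4]
width: 0.0142
finger_force: 30.0
```

Emit:
servo_tool:
  plan:
    - [0, 0.06, 0, 0, 0, 0, 5]
    - [0, 0.14, 0, 0, 0, 0, 5]
    - [0, 0.22, 0, 0, 0, 0, 5]
    - [0, 0.3, 0, 0, 0, 0, 5]
    - [0, 0.36, 0, 0, 0, 0, 5]
    - [0, 0.39, 0, 0, 0, 0, 5]
    - [0, 0.39, 0, 0, 0, 0, 5]
    - [0, 0.39, 0, 0, 0, 0, 40]
    - [0, 0.39, 0, 0, 0, 0, 40]
    - [0, 0.39, 0, 0, 0, 0, 40]
    - [0, 0.39, 0, 0, 0, 0, 40]
    - [0, 0.39, 0, 0, 0, 0, 40]

```text
time: 8.4
tool_pos: [0.5726, 0.0429, 0.0468]
ee_rot: [-3.14, -0.0, 1.908]
wrist_force: [0.2, -0.4, -0.3]
width: 0.0397
finger_force: 0.0
```

Emit:
servo_tool:
  plan:
    - [0, 0, -0.2, 0, 0, 0, 40]
    - [0, 0, -0.5, 0, 0, 0, 40]
    - [0, 0, -0.8, 0, 0, 0, 40]
    - [0, 0, -1, 0, 0, 0, 40]

```text
time: 8.73
tool_pos: [0.5739, 0.0429, 0.1502]
ee_rot: [3.139, 0.001, 1.908]
wrist_force: [0.1, 0.4, 0.8]
width: 0.04
finger_force: 0.0
```

Emit:
servo_tool:
  plan:
    - [0, 0, -0.3, 0, 0, 0, 40]
    - [0, 0, -0.6, 0, 0, 0, 40]
    - [0, 0, -0.8, 0, 0, 0, 40]
    - [0, 0, -0.8, 0, 0, 0, 40]

```text
time: 9.07
tool_pos: [0.5755, 0.0429, 0.2336]
ee_rot: [3.132, 0.004, 1.908]
wrist_force: [0.7, -0.6, 1.3]
width: 0.0402
finger_force: 0.0
```

```bash
python3 chk.py; python3 - <<'E'
from h import *
im=snap('top');g=cv2.cvtColor(im,cv2.COLOR_RGB2HSV)
# pin: direct view from initial picture
a=cv2.imread('pics/top0.png');cv2.imwrite('pics/pin.png',cv2.resize(a[190:230,405:450],None,fx=12,fy=12,interpolation=cv2.INTER_CUBIC))
E
```

```text
[0.57546342 0.04288294 0.23355294] [ 0.67576642 -0.56210644  1.29921178] 0.04023309436177695
marker 161 275 278 [-131.49   52.7 ]
marker 162 275 278 [-131.52   51.76]
marker 163 275 278 [-131.54   50.82]
marker 164 275 278 [-131.57   49.88]
marker 165 276 278 [-131.12   48.93]
marker 166 276 278 [-131.14   47.99]
pointer 171 313 316 [-95.13  43.26]
pointer 172 313 316 [-95.13  42.3 ]
pointer 173 313 316 [-95.13  41.35]
pointer 174 313 316 [-95.13  40.39]
pointer 175 313 316 [-95.14  39.44]
pointer 176 313 316 [-95.14  38.48]
pointer 177 313 316 [-95.14  37.52]
pointer 178 313 316 [-95.14  36.56]
```

Emit:
servo_tool:
  plan:
    - [-0.33, -0.14, 0, 0, 0, 0, 60]
    - [-0.66, -0.28, 0, 0, 0, 0, 60]
    - [-1, -0.42, 0, 0, 0, 0, 60]

```text
time: 9.42
tool_pos: [0.5654, -0.0655, 0.2243]
ee_rot: [-3.137, -0.003, 1.91]
wrist_force: [0.9, -1.2, -0.6]
width: 0.0564
finger_force: 0.0
```

Emit:
servo_tool:
  plan:
    - [-0.33, -0.14, 0, 0, 0, 0, 60]
    - [-0.66, -0.28, 0, 0, 0, 0, 60]
    - [-1, -0.42, 0, 0, 0, 0, 60]

```text
time: 9.67
tool_pos: [0.5586, -0.1746, 0.2243]
ee_rot: [-3.138, -0.004, 1.908]
wrist_force: [0.3, -0.8, -0.7]
width: 0.0598
finger_force: 0.0
```

Emit:
servo_tool:
  plan:
    - [-0.33, -0.14, 0, 0, 0, 0, 60]
    - [-0.66, -0.28, 0, 0, 0, 0, 60]
    - [-1, -0.42, 0, 0, 0, 0, 60]

```text
time: 9.92
tool_pos: [0.5521, -0.2829, 0.2242]
ee_rot: [-3.138, -0.004, 1.908]
wrist_force: [0.6, -0.4, -0.5]
width: 0.0599
finger_force: 0.0
```

Emit:
servo_tool:
  plan:
    - [0, 0, 0, 0, 0, 0.08, 60]
    - [0, 0, 0, 0, 0, 0.16, 60]
    - [0, 0, 0, 0, 0, 0.24, 60]
    - [0, 0, 0, 0, 0, 0.32, 60]
    - [0, 0, 0, 0, 0, 0.4, 60]
    - [0, 0, 0, 0, 0, 0.48, 60]
    - [0, 0, 0, 0, 0, 0.56, 60]
    - [0, 0, 0, 0, 0, 0.64, 60]
    - [0, 0, 0, 0, 0, 0.72, 60]
    - [0, 0, 0, 0, 0, 0.8, 60]
    - [0, 0, 0, 0, 0, 0.88, 60]
    - [0, 0, 0, 0, 0, 0.88, 60]

```text
time: 10.92
tool_pos: [0.5526, -0.2813, 0.2242]
ee_rot: [-3.137, 0.003, 0.523]
wrist_force: [-1.2, 0.2, 0.0]
width: 0.06
finger_force: 0.0
```

```bash
python3 - <<'E'
from h import *
o=robot.get_obs();print(o['tool_pos'],o['ee_rot']);im=snap('wrist','w3')
for t in('reset_pin','pin_stand','sauce','oil','pickles'):
    print(t,[(np.round(d['extent'],1).tolist(),round(d['conf'],2)) for d in robot.find_in(t,'wrist')][:3])
print('pin top/flange/stand proj',proj('wrist',[[.556,-.283,.12],[.556,-.283,.06],[.556,-.283,.055]],o).round(1).tolist())
for n,u,v in(('bigpin',195,259),('sauce',165,220),('oil',195,198),('jar',140,238)): print(n,at_z('scene',(u,v),0).round(3))
E
```

```text
[ 0.55255512 -0.28128101  0.22419088] [-3.13688692e+00  2.59956202e-03  5.22960228e-01]
reset_pin [([325.6, 236.2, 24.1, 48.1], 0.92), ([395.2, 124.2, 68.1, 48.5], 0.58)]
pin_stand [([327.6, 222.1, 59.0, 66.6], 0.76)]
sauce [([477.1, 321.9, 87.4, 61.4], 0.64)]
oil [([399.4, 447.1, 72.7, 50.9], 0.69)]
pickles [([22.2, 13.7, 40.9, 27.4], 0.65), ([556.5, 267.1, 138.0, 104.9], 0.62)]
pin top/flange/stand proj [[323.1, 243.9], [322.7, 225.3], [322.6, 224.1]]
bigpin [ 0.647 -0.282  0.   ]
sauce [ 0.539 -0.464  0.   ]
oil [ 0.408 -0.453  0.   ]
jar [ 0.638 -0.474  0.   ]
```

View pics/w3.png

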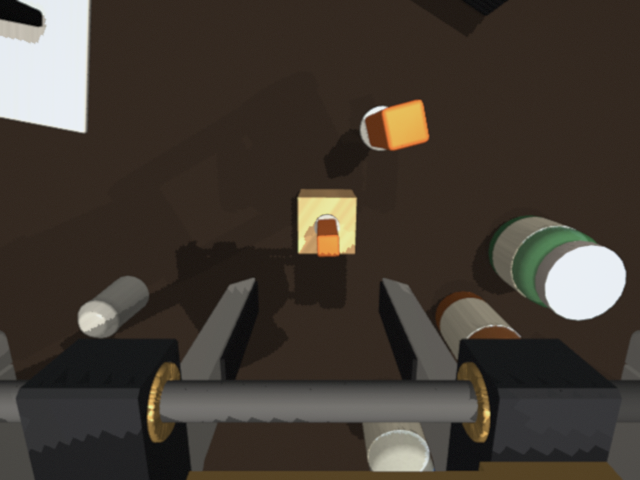

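The view shows the small pin in its stand with its top square at about (328,246), already square to the tool, and the big look-alike at (395,125). The jaws are clear of the bottles.

```bash
python3 - <<'E'
from h import *
o=robot.get_obs();im=cv2.cvtColor(cv2.imread('pics/w3.png'),cv2.COLOR_BGR2HSV)
m=cv2.inRange(im,(5,180,150),(20,255,255));m[:200]=0;m[270:]=0;m[:,:290]=0;m[:,370:]=0
n,l,st,ce=cv2.connectedComponentsWithStats(m);i=1+st[1:,4].argmax();print(st[i],ce[i])
r=cv2.minAreaRect(np.argwhere(l==i)[:,::-1].astype(np.float32));print(r)
p=at_z('wrist',ce[i],.12,o);print(p)
T=T_tool(o);print('tool shift',T[:3,:3].T@(p-o['tool_pos']))
print('hole tool-frame')
E
```

```text
[318 234  21  22 163] [326.39877301 246.3190184 ]
((328.0, 244.5), (21.0, 20.0), 90.0)
[ 0.55628214 -0.28704991  0.12      ]
tool shift [-0.00013972  0.00614051  0.10692106]
hole tool-frame
```

Emit:
servo_tool:
  plan:
    - [0, 0.06, 0.1, 0, 0, 0, 50]
    - [0, 0.06, 0.4, 0, 0, 0, 50]
    - [0, 0.06, 0.7, 0, 0, 0, 50]
    - [0, 0.06, 0.8, 0, 0, 0, 50]
    - [0, 0.06, 0.8, 0, 0, 0, 50]

```text
time: 11.63
tool_pos: [0.5545, -0.286, 0.1425]
ee_rot: [-3.134, 0.004, 0.526]
wrist_force: [-0.3, 0.4, -0.6]
width: 0.0501
finger_force: 0.0
```

Emit:
servo_tool:
  plan:
    - [0, 0, 0.25, 0, 0, 0, 50]
    - [0, 0, 0.5, 0, 0, 0, 50]
    - [0, 0, 0.5, 0, 0, 0, 50]
    - [0, 0, 0.5, 0, 0, 0, 20]
    - [0, 0, 0.5, 0, 0, 0, 5]
    - [0, 0, 0.5, 0, 0, 0, 5]
    - [0, 0, 0.5, 0, 0, 0, 5]
    - [0, 0, 0.5, 0, 0, 0, 5]

```text
time: 12.3
tool_pos: [0.5573, -0.2875, 0.0993]
ee_rot: [3.139, -0.001, 0.525]
wrist_force: [-0.1, -0.2, -0.8]
width: 0.0201
finger_force: 0.0
```

Emit:
servo_tool:
  plan:
    - [0, 0, 0.05, 0, 0, 0, 22]
    - [0, 0, 0.05, 0, 0, 0, 22]
    - [0, 0, 0.05, 0, 0, 0, 5]
    - [0, 0, 0.05, 0, 0, 0, 5]
    - [0, 0, 0.05, 0, 0, 0, 5]
    - [0, 0, 0.05, 0, 0, 0, 5]

```text
time: 12.8
tool_pos: [0.5565, -0.287, 0.0923]
ee_rot: [-3.141, 0.0, 0.525]
wrist_force: [0.1, 0.2, -0.0]
width: 0.0157
finger_force: 30.0
```

```bash
python3 - <<'E'
from h import *
o=robot.get_obs();print(o['tool_pos'],o['ee_rot'],o['width'],o['finger_force'],o['wrist_force'])
E
```

```text
[ 0.55646492 -0.28697117  0.09227716] [-3.14133262e+00  2.17058546e-04  5.25351045e-01] 0.01573089521229137 29.99987304210663 [ 0.09493712  0.17337661 -0.01868197]
```

Emit:
servo_tool:
  plan:
    - [0, 0, -0.2, 0, 0, 0, 5]
    - [0, 0, -0.4, 0, 0, 0, 5]
    - [0, 0, -0.7, 0, 0, 0, 5]
    - [0, 0, -1, 0, 0, 0, 5]

```text
time: 13.13
tool_pos: [0.5559, -0.2866, 0.1923]
ee_rot: [-3.139, 0.001, 0.525]
wrist_force: [0.9, 0.1, -0.8]
width: 0.0156
finger_force: 30.0
```

Emit:
servo_tool:
  plan:
    - [0.2, -0.16, -0.2, 0, 0, 0, 5]
    - [0.5, -0.4, -0.2, 0, 0, 0, 5]
    - [0.8, -0.66, -0.2, 0, 0, 0, 5]
    - [1, -0.84, -0.2, 0, 0, 0, 5]

```text
time: 13.47
tool_pos: [0.602, -0.1616, 0.2134]
ee_rot: [3.141, -0.002, 0.526]
wrist_force: [-0.1, -0.2, -0.5]
width: 0.0159
finger_force: 30.0
```

Emit:
servo_tool:
  plan:
    - [0.25, -0.21, 0, 0, 0, 0, 5]
    - [0.5, -0.42, 0, 0, 0, 0, 5]
    - [0.75, -0.63, 0, 0, 0, 0, 5]
    - [1, -0.84, 0, 0, 0, 0, 5]

```text
time: 13.8
tool_pos: [0.6456, -0.0398, 0.2125]
ee_rot: [3.141, 0.0, 0.525]
wrist_force: [1.1, 0.0, -0.6]
width: 0.0162
finger_force: 30.0
```

Emit:
servo_tool:
  plan:
    - [0.25, -0.21, 0, 0, 0, 0, 5]
    - [0.5, -0.42, 0, 0, 0, 0, 5]
    - [0.75, -0.63, 0.1, 0, 0, 0, 5]
    - [0.9, -0.84, 0.2, 0, 0, 0, 5]
    - [0.9, -0.84, 0.2, 0, 0, 0, 5]
    - [0.9, -0.84, 0.2, 0, 0, 0, 5]

```text
time: 14.3
tool_pos: [0.6805, 0.0779, 0.1909]
ee_rot: [-3.141, 0.003, 0.528]
wrist_force: [-0.9, -1.0, -1.2]
width: 0.0162
finger_force: 30.0
```

```bash
python3 - <<'E'
from h import *
o=robot.get_obs();print(o['tool_pos'],o['ee_rot'],o['width'],o['finger_force']);im=snap('wrist','w4')
T=T_tool(o)
print('tip exp',proj('wrist',[(T@[0,0,.087,1])[:3],(T@[0,0,.037,1])[:3]],o).round(1).tolist())
h=np.array([.6916,.0842,.062]);print('hole exp',proj('wrist',h,o).round(1),'shift',T[:3,:3].T@(h-o['tool_pos']))
for t in('hole','reset_pin'): print(t,[(np.round(d['extent'],1).tolist(),round(d['conf'],2)) for d in robot.find_in(t,'wrist')][:3])
E
```

```text
[0.68051279 0.07788405 0.1908675 ] [-3.14071807e+00  2.74511195e-03  5.28008199e-01] 0.01618176360341227 29.99976485967636
tip exp [[317.8, 254.1], [317.6, 280.6]]
hole exp [[318.3 222. ]] shift [0.01311304 0.00024277 0.12883183]
hole [([312.0, 268.1, 170.6, 224.2], 0.72)]
reset_pin [([318.6, 304.2, 38.6, 111.4], 0.57), ([604.4, 428.5, 18.0, 13.2], 0.55), ([314.6, 269.4, 168.3, 220.0], 0.33)]
```

View pics/w4.png

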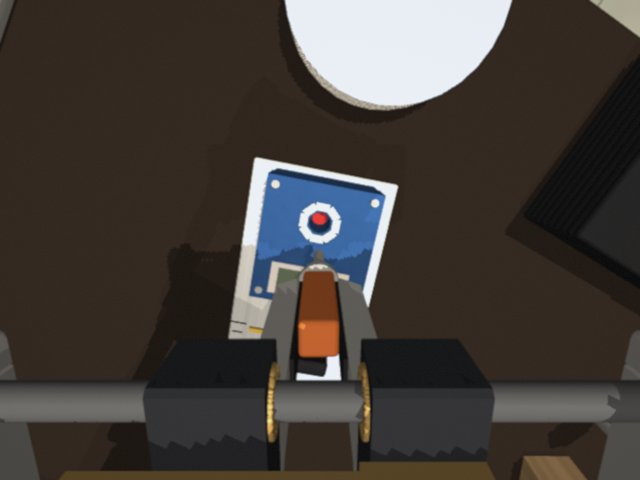

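The view shows the hole ring centred at about (319.5,223), as predicted, and the pin tip at about (319,252). I move over the hole with the tip just above it.

Emit:
servo_tool:
  plan:
    - [0.06, 0, 0, 0, 0, 0, 5]
    - [0.125, 0.008, 0.1, 0, 0, 0, 5]
    - [0.125, 0.008, 0.25, 0, 0, 0, 5]
    - [0.125, 0.008, 0.25, 0, 0, 0, 5]
    - [0.125, 0.008, 0.25, 0, 0, 0, 5]

```text
time: 14.87
tool_pos: [0.6918, 0.0814, 0.1655]
ee_rot: [-3.14, 0.003, 0.524]
wrist_force: [-0.9, -0.4, -0.7]
width: 0.0159
finger_force: 30.0
```

```bash
python3 - <<'E'
from h import *
o=robot.get_obs();print(o['tool_pos'],o['ee_rot'],o['width'],o['finger_force']);im=snap('wrist','w5');t=snap('top')
T=T_tool(o)
print('tip exp',proj('wrist',[(T@[0,0,.087,1])[:3],(T@[0,0,.037,1])[:3]],o).round(1).tolist())
h=np.array([.6916,.0842,.062]);print('hole exp',proj('wrist',h,o).round(1),'shift',T[:3,:3].T@(h-o['tool_pos']))
cv2.imwrite('pics/c5.png',cv2.resize(im[170:320,240:400],None,fx=4,fy=4,interpolation=cv2.INTER_CUBIC)[:,:,::-1])
E
```

```text
[0.69178595 0.08142614 0.165477  ] [-3.14007614e+00  3.09864453e-03  5.24499103e-01] 0.015859620442312674 29.999762177467346
tip exp [[317.8, 254.1], [317.6, 280.6]]
hole exp [[314.6 245.3]] shift [ 0.00154877 -0.00233718  0.10347636]
```

View pics/c5.png

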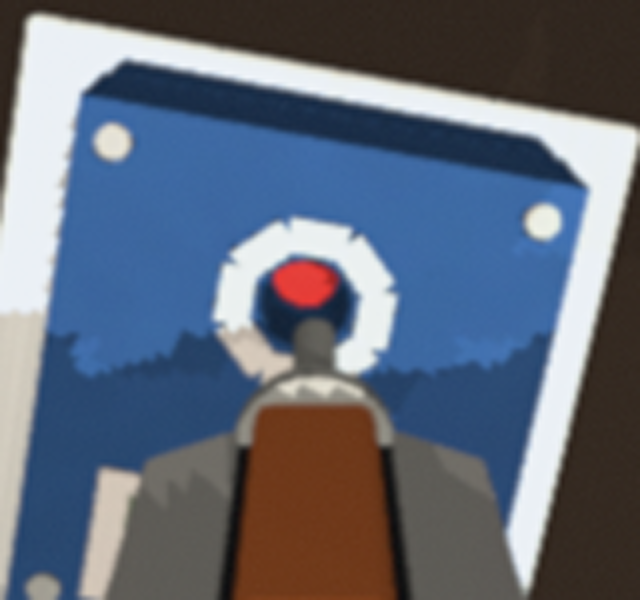

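Emit:
servo_tool:
  plan:
    - [0.015, -0.017, 0, 0, 0, 0, 5]
    - [0.015, -0.017, 0.08, 0, 0, 0, 5]
    - [0.015, -0.017, 0.18, 0, 0, 0, 5]
    - [0.015, -0.017, 0.28, 0, 0, 0, 5]
    - [0.015, -0.017, 0.34, 0, 0, 0, 5]
    - [0.015, -0.017, 0.34, 0, 0, 0, 5]
    - [0.015, -0.017, 0.34, 0, 0, 0, 5]

```text
time: 15.55
tool_pos: [0.6921, 0.0842, 0.132]
ee_rot: [-3.141, 0.002, 0.525]
wrist_force: [0.4, -0.7, -0.8]
width: 0.016
finger_force: 30.0
```

Emit:
servo_tool:
  plan:
    - [0, 0, 0.03, 0, 0, 0, 5]
    - [0, 0, 0.06, 0, 0, 0, 5]
    - [0, 0, 0.08, 0, 0, 0, 5]
    - [0, 0, 0.08, 0, 0, 0, 5]
    - [0, 0, 0.08, 0, 0, 0, 5]
    - [0, 0, 0.08, 0, 0, 0, 5]

```text
time: 16.05
tool_pos: [0.6931, 0.0842, 0.1263]
ee_rot: [3.141, -0.001, 0.525]
wrist_force: [0.0, 0.1, 1.0]
width: 0.0155
finger_force: 30.0
```

Emit:
servo_tool:
  plan:
    - [0, 0, 0.03, 0, 0, 0, 5]
    - [0, 0, 0.05, 0, 0, 0, 5]
    - [0, 0, 0.05, 0, 0, 0, 5]
    - [0, 0, 0.05, 0, 0, 0, 5]
    - [0, 0, 0.05, 0, 0, 0, 5]
    - [0, 0, 0.05, 0, 0, 0, 5]

```text
time: 16.55
tool_pos: [0.6931, 0.0842, 0.1211]
ee_rot: [3.141, -0.001, 0.525]
wrist_force: [0.3, 0.5, 5.0]
width: 0.0157
finger_force: 30.0
```

Emit:
servo_tool:
  plan:
    - [0, 0, 0.01, 0, 0, 0, 5]
    - [0, 0, 0.02, 0, 0, 0, 5]
    - [0, 0, 0.02, 0, 0, 0, 5]
    - [0, 0, 0.02, 0, 0, 0, 5]
    - [0, 0, 0.02, 0, 0, 0, 5]

```text
time: 16.97
tool_pos: [0.6932, 0.0842, 0.1208]
ee_rot: [3.14, -0.002, 0.525]
wrist_force: [-1.0, -0.3, 9.9]
width: 0.0159
finger_force: 30.0
```

Emit:
servo_tool:
  plan:
    - [0, 0, 0.005, 0, 0, 0, 5]
    - [0, 0, 0.005, 0, 0, 0, 5]
    - [0, 0, 0.005, 0, 0, 0, 5]
    - [0, 0, 0.005, 0, 0, 0, 5]
    - [0, 0, 0.005, 0, 0, 0, 5]
    - [0, 0, 0.005, 0, 0, 0, 5]
    - [0, 0, 0.005, 0, 0, 0, 5]
    - [0, 0, 0.005, 0, 0, 0, 5]

```text
time: 17.63
tool_pos: [0.6932, 0.0843, 0.1208]
ee_rot: [3.14, -0.002, 0.525]
wrist_force: [-2.1, -0.5, 10.7]
width: 0.016
finger_force: 30.0
```

```bash
python3 - <<'E'
from h import *
o=robot.get_obs();print(o['tool_pos'],o['wrist_force'],o['width'],o['finger_force']);im=snap('wrist')
cv2.imwrite('pics/c6.png',cv2.resize(im[170:320,240:400],None,fx=4,fy=4,interpolation=cv2.INTER_CUBIC)[:,:,::-1])
E
```

```text
[0.69317062 0.08427033 0.12076649] [-2.08391998 -0.51492549 10.67126206] 0.015984565396612263 30.00211089849472
```

View pics/c6.png

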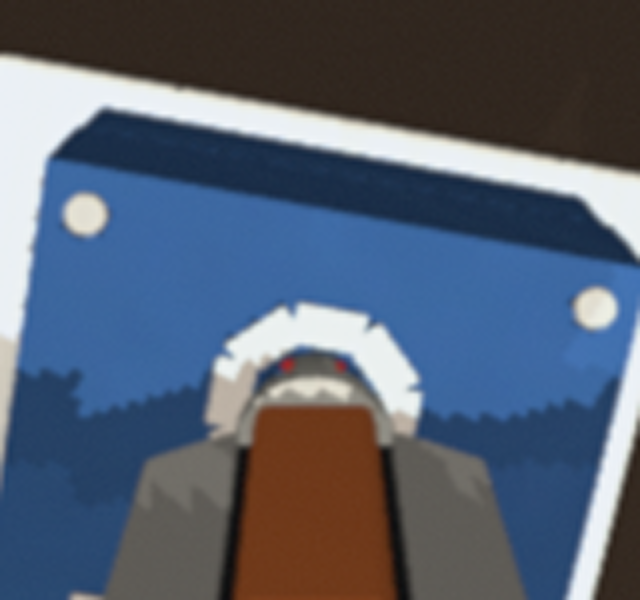

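The shank is centred in the hole, with red button showing on both sides at crop (288,366) and (342,366). It is bottomed out at 10.7 N, so I hand the job in.

```bash
python3 -c "
from bench import robot
print(robot.close_job())"
```

```text
the job is handed in; nothing more can be done
None
```

The job is handed in, with no verdict shown: I drew the bar level with the marker for just over 2 s and let it run home, then took the reset pin from its stand and still hold the button at its stop (10.7 N).

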